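Load chip trays into a spring-loaded tray magazine

ROBOT

A 6-joint arm with a two-finger parallel gripper is mounted at the origin on a cart in front of the work surface, level with it; the furniture and walls round the work are solid. World frame = base frame: x ahead of the robot, y to its left, z up, the work surface at z = 0. Lengths are in m, angles in rad, forces in N, time in s.
With the tool pointing down it reaches from about 0.35 to 0.775 m from the base axis. Payload 7.3 kg.
Tool frame: the origin (TCP) lies at the centre of the arm's flange, where the gripper is bolted on; the fingertips stand 178 mm ahead of it and the grasp point (between the pads) lies 159 mm ahead of it (tip_extent is the distance from the TCP to the fingertips, in m); z points along the fingers, y is the line along which they close (so a half turn about z gives the same grasp; the last joint's range is limited). The gripper opens to 92 mm and grips with 3 to 60 N. Pads are 19 mm wide; open, the fingers measure 130 mm over their backs; the gripper's body (75 mm by 190 mm) begins 47 mm behind the grasp point.
Start: joints at [-1.353, 0.342, 1.524, -0, 1.275, -0.146], TCP at [0.187, -0.491, 0.405] pointing down, gripper open.
Joint ranges: [-2.53, 2.53], [-0.77, 2.02], [0.04, 2.7], [-1, 4.14], [0.28, 2.66], [-3.11, 3.11]. Speed limits (rad/s): [2.57, 2.57, 3.14, 3.14, 3.14, 3.14].

INTERFACE

Orientations are given as [roll, pitch, yaw] about the fixed x, y, z axes, in that order (R = Rz(yaw) Ry(pitch) Rx(roll)).
In Python, from cell import * gives the robot as it stands.
- The arm moves only by the tool arm_command, never from a script. Its arguments are lists of equal length, an entry for each row: "xyz": the shift along the world's x, y, z in mm, a list of three; "spin": the turn about the world's z in degrees. In form: {"xyz": [[tx, ty, tz], ...], "spin": [spin, ...]}. A call has 1 to 20 rows; each row shifts and turns the commanded pose from where the row before left it; what a row does not reach is not made up. A row lasts 1/10 s, in which the tool goes at most 50 mm and 8.59 degrees, less where a joint would pass 70% of its speed; a pose out of reach is approached as far as the arm can. A call with a gripper value outside its range is refused whole. "jaw" is the opening, from -1 (shut) to 1 (fully open), set as the call begins (left out, the last holds). The fingers move at their own pace and stop on an object; "squeeze" is the grip in N (left out, the last holds). Time passes only in rows, so rows that do not move let the fingers close. It gives the time, the measured TCP pose, the force, the opening and the grip force at its end, in the units of the state.
- observe(): the state, without advancing time (a new reading comes with each control period).
- read_camera(name): name is "scene" or "top"; returns a dict with "img" (400x640x3 uint8, red, green, blue), "depth" (400x640 float32, m along the optical axis (not along the pixel's ray), 0 where there is no reading), "fx", "fy", "cx", "cy" (pixels), "world_from_camera" (4x4, takes a point from camera to world coordinates). Camera axes: x right, y up, looking along -z (the intrinsics and any distortion apply to the point x, -y, -z); pixel columns grow to the right and rows downward; lengths in m; the calibration is good to about 2 mm. A picture is of the moment at which its call begins.
- hand_in(): hands the job in; it is judged then, once.
The state is a dict: "time": time; "qpos": joint angles; "qvel": joint speeds; "joint_efforts": joint torques, N m; "tool_pos": TCP position; "tool_rot": TCP orientation; "contact_force": force on the tool from outside, world axes, zero at the start; "torque": the same for the moment, N m; "opening": finger opening in m; "grip_force": force on a finger pad.
Only numpy, scipy, OpenCV 4.12 (cv2) and the standard library are available. Lean on these libraries where they do the work, as an engineer would, in place of code of your own. Each camera call takes 0.05 s, during which the arm holds its last target. There are 200 camera calls.

TASK

Load the two loose chip trays into the spring-loaded tray magazine, lid up and one at a time: press each one flat down past the two sprung steel lips until they snap back over it, so that it stays in when you let go. The trays carry bare chips, so press gently (nothing may bear on the magazine with more than 35 N in all), and leave the other things on the bench where they are.

Things in the scene. Friction and masses are not known exactly. Their poses are not given: they have to be found in the camera images.
- magazine: grey stand fixed to the bench with an aluminium tray magazine clamped on it. Origin on the bench under the magazine's axis. Four corner guides, flared on top, take trays flat, long side along x, either end first, 1 mm to spare all round; the long (y) sides are open 58 mm wide, for fingers down to 25 mm over the bench. One tray is in it, its top level with the lip tips, on a 4 N spring
- mouth (a point): point on the magazine's axis level with the lip tips when the magazine is clamped at its lowest, 49 mm above the bench; axes as the stand. It may be clamped 0 to 7 mm higher than that: how high is not reported, find it by touch or sight. The first tray can be pushed 13 mm past the snap, the second only 2.5 mm before the stack is solid
- lip_tip (a point): tip of the lip at the end away from the column, at the lowest clamping; the other is its mirror image. A lip is 18 mm wide, overhangs the tray's end by 4 mm and rises outward from its tip, 30 degrees off vertical, for 13 mm. A tray meets the lips with its underside 7 mm above the tips; push it down 18 mm, until its top is level with the tips, for both to snap. Let go sooner and it rises again
- column_top (a point): top of the stand's column, 66 mm above the bench and 63 mm from the magazine's axis towards its +x; 14 x 30 mm. Felt at the hand, the push past the lips grows to 9 to 14 N, falls to 5 to 8 N while they slide on the tray's ends, drops to nothing or pulls down for a moment at the snap, and rises steeply when solid. A tray that is off centre binds: let it give way sideways
- tray_a: blue chip tray with a clear lid, 70 x 46 x 11 mm, about 60 g; origin at the centre of its underside, x along the 70 mm side, z up through the lid; grip it across the 46 mm width
- tray_b: a second tray like tray_a
- solder_spool: bystander: white solder spool, 65 x 51 x 31 mm
- solvent_bottle: bystander: white pump bottle, 60 mm across, 104 mm high
- nut_driver: bystander: screwdriver with a red handle, 143 mm long, lying on the bench
- microscope: fixed stereo microscope, 412 mm high, between the start of some arms and the work: it fills x 0.32 to 0.67, y -0.28 to -0.04; origin on the bench under it. Cross above it. A shelf 0.21 to 0.28 m up overhangs the back of the bench
- eraser: bystander: blue and white eraser, 19 x 42 x 12 mm

How it is judged:
On the way:
1. one tray is in the magazine, held under the lips, and released, the other not yet there (((horizontal distance between tray_a and mouth below 0.004 m and z of tray_a in the frame of mouth between -0.03 and -0.0015 m and angle between tray_a's own z axis and vertical below 0.06 rad and linear speed of tray_a below 0.02 m/s and contact force between the fingers and tray_a below 0.3 N and horizontal distance between tray_b and mouth above 0.08 m) or (horizontal distance between tray_b and mouth below 0.004 m and z of tray_b in the frame of mouth between -0.03 and -0.0015 m and angle between tray_b's own z axis and vertical below 0.06 rad and linear speed of tray_b below 0.02 m/s and contact force between the fingers and tray_b below 0.3 N and horizontal distance between tray_a and mouth above 0.08 m))), for 0.2 s.
At the end, for the whole second after the job is handed in: Both trays lie lid up in the magazine, one on the other on top of the tray that was in it, within 4 mm of its axis and 0.06 rad of level, held under both lips (undersides at least 1.5 mm below the mouth point), at rest and not touched by the fingers (horizontal distance between each of tray_a, tray_b and mouth below 0.004 m and z of tray_a in the frame of mouth between -0.03 and -0.0015 m and angle between each of tray_a, tray_b's own z axis and vertical below 0.06 rad and linear speed of each of tray_a, tray_b below 0.02 m/s and contact force between the fingers and tray_a below 0.3 N and z of tray_b in the frame of mouth between -0.03 and -0.0015 m and contact force between the fingers and tray_b below 0.3 N).
It fails at once if a tray is pressed against the magazine with more than 35 N (contact force between any of tray_a, tray_b and magazine above 35 N).
It fails at once if the robot knocks hard against the magazine (over 35 N) (contact force between the arm and magazine above 35 N).
It fails at once if another thing on the bench is moved by more than 2 cm (distance of any of solder_spool, solvent_bottle, nut_driver, eraser from where it was at the start of the episode above 0.02 m).
It also fails if it takes over 72 s, if anything falls off the work surface, if the arm or the gripper's body presses on something with over 40 N, if the wrist force passes 120 N, or if a joint passes its speed limit or range.

## Working session

There is one attempt and no reset: what is moved stays moved. The work goes in short steps, Python scripts to look and compute and a tool call to move; the robot and the scene stay as the last step left them, time stands still between calls to the robot, and variables do not carry over. Pictures are saved under pics/ and viewed, at most 10 in all, crops included, and the job is handed in when it is done.

Besides the shell and the picture viewer there is one more tool, called after ">>>" as a command line: name --pt "numbers of a row" for each row, then --argument value for the rest. arm_command: Moves the arm, as the interface text tells. Its arguments: {"type":"object","properties":{"xyz":{"type":"array","items":{"type":"array","items":{"type":"number"}}},"spin":{"type":"array","items":{"type":"number"}},"jaw":{"type":"number"},"squeeze":{"type":"number"}},"required":["xyz","spin"]}

```bash
mkdir -p pics; ls; python3 - <<'E'
from cell import *
import cv2,numpy as np
for n in("scene","top"):
    c=read_camera(n); cv2.imwrite(f"pics/{n}0.png",c["img"][:,:,::-1]); np.savez(f"{n}0.npz",**c)
    print(n,c["fx"],c["cx"],c["cy"],np.round(c["world_from_camera"],3).tolist(),[k for k in c])
print(observe())
E
```

```text
pics
scene 480.9071891235032 320.1586208231208 191.82456739140363 [[-0.138, -0.84, 0.525, 1.053], [0.99, -0.11, 0.085, 0.173], [-0.014, 0.532, 0.847, 0.883], [0.0, 0.0, 0.0, 1.0]] ['img', 'depth', 'fx', 'fy', 'cx', 'cy', 'world_from_camera']
top 457.0359837869199 321.79307854400645 199.63402211312058 [[-0.002, 0.995, -0.101, 0.434], [-1.0, 0.0, 0.024, 0.09], [0.024, 0.101, 0.995, 1.001], [0.0, 0.0, 0.0, 1.0]] ['img', 'depth', 'fx', 'fy', 'cx', 'cy', 'world_from_camera']
{'time': 0.1, 'qpos': array([-1.35303506e+00,  3.42656026e-01,  1.52489588e+00,  3.72235750e-06,
        1.27538437e+00, -1.45986791e-01]), 'qvel': array([ 0.0001109 , -0.00103394, -0.00249421, -0.00132347,  0.00097645,
        0.0003318 ]), 'joint_efforts': array([ 1.41642671e-03, -4.32007778e+01, -2.44693887e+01,  7.18870014e-02,
        5.25766995e-02, -4.58388502e-05]), 'tool_pos': array([ 0.18678803, -0.49053025,  0.40412169]), 'tool_rot': array([-3.14026385e+00, -1.98976145e-04,  3.63746841e-01]), 'contact_force': array([ 0.41323138, -0.70381075,  0.64143292]), 'torque': array([ 0.04060276, -0.03559231, -0.01381042]), 'grip_force': 0.0, 'opening': 0.09210907010806664}
```

View pics/scene0.png

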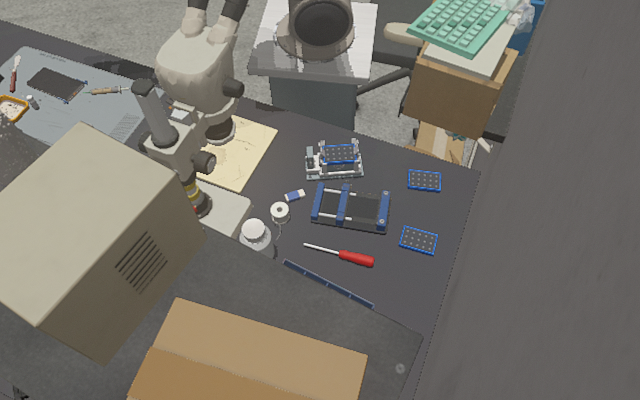

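View pics/top0.png

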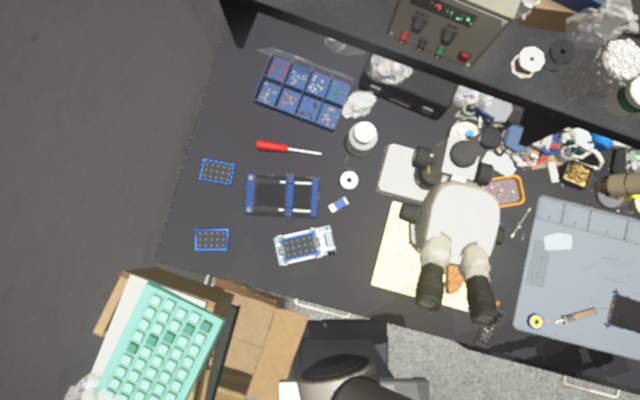

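The scene view shows trays at about (424,180) and (418,240), with the magazine at (335,160). In the top view the trays are at (212,239) and (217,171), and the magazine is at (304,245) with its column at the right end. Next I'll enlarge these and segment the trays.

```bash
cat > h.py <<'E'
import numpy as np,cv2
def load(n): return dict(np.load(n))
def ray(c,u,v):
    M=c["world_from_camera"]; d=M[:3,:3]@np.array([(u-c["cx"])/c["fx"],-(v-c["cy"])/c["fy"],-1.]); return M[:3,3],d
def at_z(c,u,v,z):
    o,d=ray(c,u,v); return o+d*(z-o[2])/d[2]
def tri(c1,p1,c2,p2):
    o1,d1=ray(c1,*p1);o2,d2=ray(c2,*p2); s=np.linalg.lstsq(np.c_[d1,-d2],o2-o1,rcond=None)[0]
    a,b=o1+s[0]*d1,o2+s[1]*d2; return (a+b)/2,np.linalg.norm(a-b)
def pts(c):
    v,u=np.mgrid[:400,:640]; d=c["depth"]; P=np.stack([(u-c["cx"])/c["fx"]*d,-(v-c["cy"])/c["fy"]*d,-d],-1)
    M=c["world_from_camera"]; return P@M[:3,:3].T+M[:3,3]
E
python3 - <<'E'
from h import *
S,T=load("scene0.npz"),load("top0.npz")
def blob(c,box):
    x0,y0,x1,y1=box; im=cv2.cvtColor(c["img"][y0:y1,x0:x1],cv2.COLOR_RGB2HSV)
    m=((im[...,0]>98)&(im[...,0]<125)&(im[...,1]>120)&(im[...,2]>70)).astype(np.uint8)
    q=np.argwhere(m)[:,::-1].astype(np.float32); r=cv2.minAreaRect(q); b=cv2.boxPoints(r)+[x0,y0]
    return np.array(r[0])+[x0,y0],b,len(q)
for name,bs,bt in(("t1",(403,162,446,200),(188,220,236,260)),("t2",(394,220,444,262),(192,152,242,192)),("mag",(318,140,360,168),None)):
    P=pts(S)[bs[1]:bs[3],bs[0]:bs[2]]
    cs,b,n=blob(S,bs); print(name,"scene",cs.round(1),n)
    w=np.array([at_z(S,*p,.011)[:2] for p in b]); print((w*1000).round(0).tolist())
    if bt:
        ct,b2,n=blob(T,bt); w=np.array([at_z(T,*p,.011)[:2] for p in b2]); print("top",ct.round(1),n,(w*1000).round(0).tolist())
        X,e=tri(S,cs,T,ct); print("tri",(X*1000).round(1),e*1000)
    for c,pp in((S,cs),(T,ct if bt else None)):
        if pp is not None: u,v=pp.round().astype(int); print("depthpt",(np.median(pts(c)[v-3:v+4,u-3:u+4].reshape(-1,3),0)*1000).round(1))
a=cv2.resize(S["img"][130:190,296:376],None,fx=10,fy=10,interpolation=cv2.INTER_CUBIC)
cv2.imwrite("pics/magS.png",a[:,:,::-1])
a=cv2.resize(T["img"][215:275,264:344],None,fx=10,fy=10,interpolation=cv2.INTER_CUBIC)
cv2.imwrite("pics/magT.png",a[:,:,::-1])
E
```

```text
t1 scene [424.  180.2] 211
[[479.0, 267.0], [427.0, 269.0], [427.0, 342.0], [479.0, 338.0]]
top [211. 239.] 246 [[473.0, 341.0], [473.0, 268.0], [426.0, 268.0], [426.0, 340.0]]
tri [449.5 305.2   5.2] 0.694967270244872
depthpt [453.4 303.8  12.3]
depthpt [449.4 303.8  11.5]
t2 scene [418.1 240.1] 247
[[618.0, 256.0], [568.0, 265.0], [582.0, 337.0], [631.0, 325.0]]
top [216.7 171.4] 233 [[579.0, 335.0], [627.0, 327.0], [614.0, 255.0], [565.0, 263.0]]
tri [597.1 296.5   5.4] 0.23876086053926449
depthpt [600.9 295.3  12.3]
depthpt [596.7 294.7  12.4]
mag scene [339.1 153.9] 167
[[387.0, 72.0], [372.0, 146.0], [426.0, 154.0], [441.0, 82.0]]
depthpt [439.6 116.2  55. ]
```

View pics/magS.png

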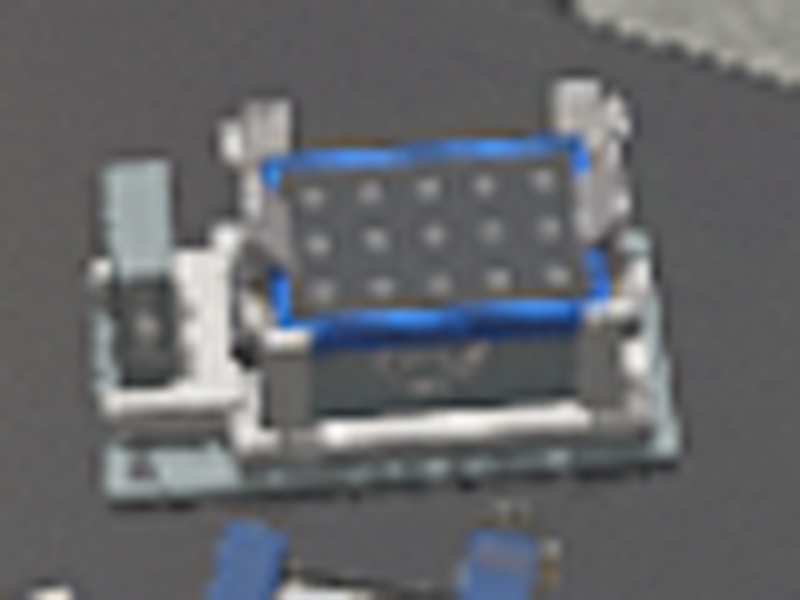

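View pics/magT.png

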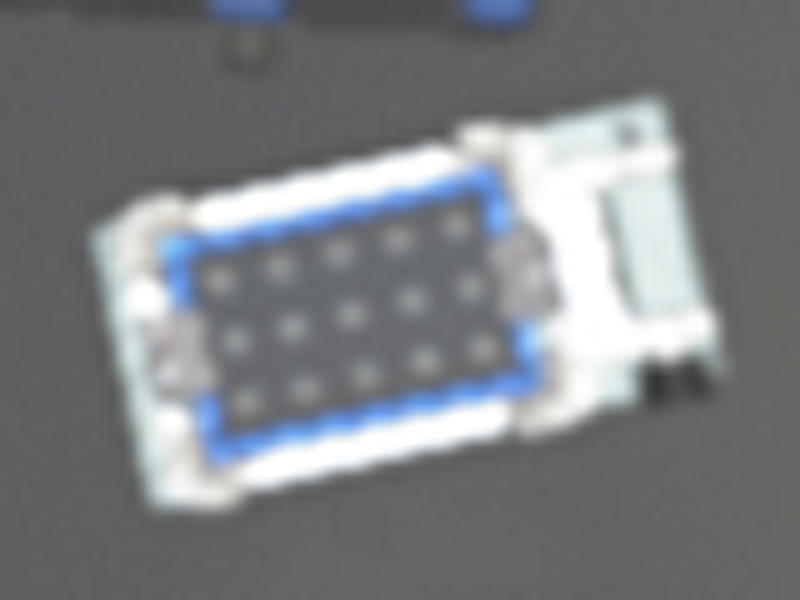

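The two crops show the magazine tray's chip grid clearly. It is 5x3 dots, centred at (350,314) in the top crop and (434,235) in the scene crop. The column is at the scene's left and the top's right, i.e. towards world -y. I'll triangulate the dots, and the loose trays' dots in the same way.

```bash
python3 - <<'E'
from h import *
S,T=load("scene0.npz"),load("top0.npz")
t=np.array([(222,280),(280,265),(338,253),(397,240),(455,225),(236,341),(292,326),(350,314),(411,301),(469,289),(247,402),(305,388),(365,376),(424,363),(483,348)],float).reshape(3,5,2)
s=np.array([(313,195),(371,192),(429,187),(485,184),(543,182),(318,244),(375,240),(434,235),(490,230),(548,228),(322,292),(380,290),(439,285),(498,278),(556,275)],float).reshape(3,5,2)[::-1,::-1]
t=(t+.5)/10-.5+[264,215]; s=(s+.5)/10-.5+[296,130]
R=[tri(S,s[i,j],T,t[i,j]) for i in range(3) for j in range(5)]
X=np.array([r[0] for r in R]).reshape(3,5,3)*1e3; print(X.mean((0,1)).round(1),"err",np.mean([r[1] for r in R])*1e3,"z",X[...,2].round(1).tolist())
a=X[:,0]-X[:,4]; print("long dir",np.degrees(np.arctan2(a[:,1],a[:,0])).round(1),np.linalg.norm(a,axis=1).round(1)); b=X[0]-X[2]; print("short dir",np.degrees(np.arctan2(b[:,1],b[:,0])).round(1),np.linalg.norm(b,axis=1).round(1))
for z in (.045,.05,.055): print(z,(at_z(T,*t[1,2],z)*1e3).round(1),(at_z(S,*s[1,2],z)*1e3).round(1))
# depth around
P=pts(T)*1e3; print("column region",[ (uv,P[uv[1],uv[0]].round(0).tolist()) for uv in((328,241),(329,245),(327,237),(318,242),(325,243))])
for n,c in(("S",S),("T",T)):
  P=pts(c)*1e3; Q=P.reshape(-1,3); m=(abs(Q[:,0]-435)<70)&(abs(Q[:,1]-100)<110)&(Q[:,2]>3)&(Q[:,2]<100)
  q=Q[m]; print(n,len(q),np.histogram(q[:,2],range(0,100,5))[0])
  k=q[q[:,2]>60]; print(k[np.argsort(k[:,1])].round(0).tolist()[:40])
a=cv2.resize(S["img"][160:260,395:450],None,fx=5,fy=5,interpolation=cv2.INTER_CUBIC);b=cv2.resize(T["img"][150:260,188:243],None,fx=5,fy=5,interpolation=cv2.INTER_CUBIC)
b=np.vstack([b]); a=np.vstack([a,np.zeros((50,275,3),np.uint8)]); cv2.imwrite("pics/trays.png",np.hstack([a,b])[:,:,::-1])
E
```

```text
[434.2 115.3  50.6] err 0.25521726127901145 z [[50.5, 51.5, 50.2, 49.9, 51.2], [50.1, 51.5, 50.9, 50.4, 50.2], [49.7, 50.7, 50.7, 50.3, 51.2]]
long dir [103.1 102.4 102.7] [49.8 49.5 50. ]
short dir [12.  12.1 12.1 12.  12.3] [25.6 25.8 25.9 25.9 26. ]
0.045 [434.2 115.7  45. ] [429.8 115.1  45. ]
0.05 [434.2 115.6  50. ] [433.6 115.4  50. ]
0.055 [434.2 115.4  55. ] [437.3 115.8  55. ]
column region [((328, 241), [444.0, 55.0, 66.0]), ((329, 245), [436.0, 53.0, 67.0]), ((327, 237), [452.0, 57.0, 67.0]), ((318, 242), [442.0, 75.0, 29.0]), ((325, 243), [440.0, 60.0, 26.0])]
S 2496 [522 351 176  84 148 161  58  48  25  54 387 284  98  88  12   0   0   0
   0]
[[437.0, 47.0, 68.0], [441.0, 48.0, 66.0], [441.0, 48.0, 70.0], [444.0, 48.0, 66.0], [447.0, 49.0, 67.0], [435.0, 49.0, 65.0], [450.0, 49.0, 68.0], [452.0, 49.0, 67.0], [454.0, 50.0, 66.0], [440.0, 50.0, 68.0], [442.0, 50.0, 68.0], [458.0, 50.0, 68.0], [460.0, 51.0, 67.0], [446.0, 51.0, 67.0], [446.0, 51.0, 70.0], [461.0, 51.0, 66.0], [463.0, 51.0, 64.0], [464.0, 51.0, 62.0], [450.0, 51.0, 68.0], [436.0, 51.0, 67.0], [451.0, 51.0,
[... 633 characters left out ...]
 68.0], [440.0, 47.0, 69.0], [438.0, 47.0, 69.0], [456.0, 49.0, 65.0], [438.0, 49.0, 64.0], [454.0, 49.0, 67.0], [452.0, 49.0, 67.0], [436.0, 49.0, 67.0], [448.0, 49.0, 68.0], [450.0, 49.0, 68.0], [446.0, 49.0, 68.0], [442.0, 49.0, 69.0], [440.0, 49.0, 69.0], [444.0, 49.0, 70.0], [448.0, 51.0, 62.0], [452.0, 51.0, 64.0], [462.0, 51.0, 66.0], [454.0, 51.0, 67.0], [438.0, 51.0, 65.0], [456.0, 51.0, 68.0], [460.0, 51.0, 68.0], [434.0, 51.0, 67.0], [450.0, 51.0, 68.0], [446.0, 51.0, 68.0], [436.0, 51.0, 67.0], [442.0, 51.0, 68.0], [458.0, 51.0, 70.0], [444.0, 51.0, 68.0], [440.0, 51.0, 68.0], [456.0, 53.0, 65.0], [446.0, 53.0, 65.0], [454.0, 53.0, 65.0], [452.0, 53.0, 66.0], [434.0, 53.0, 65.0]]
```

View pics/trays.png

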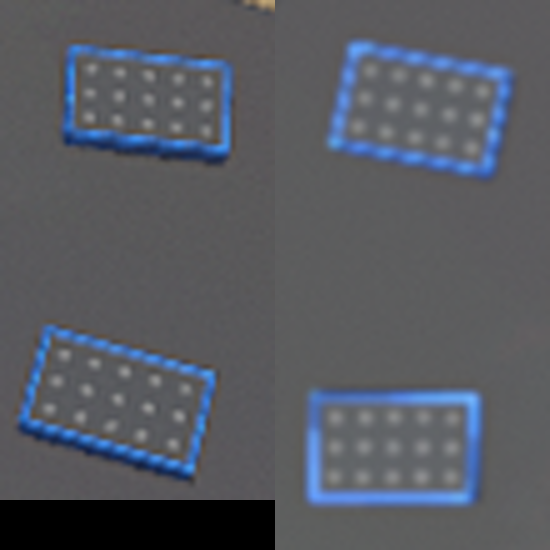

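The left half is the scene view, with tray 1's dots centred at (148,100) and tray 2's at (118,399). The right half is the top view, with tray 1 at (393,448) and tray 2 at (421,109). Both trays are lid up. I'll triangulate them too, which also calibrates the dot height.

```bash
python3 - <<'E'
from h import *
S,T=load("scene0.npz"),load("top0.npz")
s1=[(92,69),(120,72),(149,75),(178,78),(207,82),(90,93),(119,96),(148,100),(177,103),(206,106),(89,117),(118,121),(147,125),(176,128),(206,131)]
t1=[(x,y) for y in(418,448,478) for x in(335,364,393,422,452)]
s2=[(64,355),(95,363),(125,371),(155,380),(186,389),(56,381),(87,390),(118,399),(149,408),(180,416),(49,408),(80,416),(111,426),(142,435),(174,443)]
t2=[(371,70),(398,76),(427,81),(455,86),(483,91),(365,98),(393,103),(421,109),(450,114),(478,119),(358,126),(386,132),(414,137),(443,142),(471,148)]
for s,t in((s1,t1),(s2,t2)):
    s=(np.array(s,float).reshape(3,5,2)[::-1,::-1]+.5)/5-.5+[395,160]
    t=(np.array(t,float).reshape(3,5,2)-[275,0]+.5)/5-.5+[188,150]
    R=[tri(S,s[i,j],T,t[i,j]) for i in range(3) for j in range(5)]
    X=np.array([r[0] for r in R]).reshape(3,5,3)*1e3
    a=(X[:,0]-X[:,4]).mean(0);b=(X[0]-X[2]).mean(0)
    print(X.mean((0,1)).round(1),"z sd",X[...,2].std().round(1),"err",np.mean([r[1] for r in R])*1e3,"long",np.degrees(np.arctan2(a[1],a[0])).round(1),np.linalg.norm(a).round(1),"short",np.degrees(np.arctan2(b[1],b[0])).round(1),np.linalg.norm(b).round(1))
    print("lid-plane 9mm: T",(at_z(T,*t[1,2],.009)*1e3).round(1),"S",(at_z(S,*s[1,2],.009)*1e3).round(1))
E
```

```text
[449.  304.8   7.1] z sd 0.3 err 0.39315176277120745 long 89.9 50.2 short 0.4 25.8
lid-plane 9mm: T [449.  304.3   9. ] S [450.5 304.6   9. ]
[596.7 296.1   8.1] z sd 0.4 err 0.6493104081692043 long 79.4 50.3 short -10.8 25.4
lid-plane 9mm: T [596.5 295.5   9. ] S [597.4 296.3   9. ]
```

```bash
python3 - <<'E'
from h import *
for n in("scene0","top0"):
    P=pts(load(n+".npz")).reshape(-1,3); 
    m=(P[:,2]>.15)&(P[:,2]<.5)&(P[:,1]>.1)&(P[:,1]<.6)&(P[:,0]>.3)&(P[:,0]<1.2); q=P[m]
    print(n,len(q))
    for y in np.arange(.1,.6,.05):
        k=q[abs(q[:,1]-y)<.025]
        if len(k): print(y.round(2),"xmin",np.percentile(k[:,0],2).round(3),"z",np.median(k[:,2]).round(3))
E
```

```text
scene0 43646
0.1 xmin 0.817 z 0.421
0.15 xmin 0.829 z 0.421
0.2 xmin 0.844 z 0.282
0.25 xmin 0.307 z 0.281
0.3 xmin 0.318 z 0.352
0.35 xmin 0.321 z 0.342
0.4 xmin 0.31 z 0.339
0.45 xmin 0.316 z 0.331
0.5 xmin 0.3 z 0.276
top0 49942
0.1 xmin 0.774 z 0.28
0.15 xmin 0.817 z 0.278
0.2 xmin 0.318 z 0.262
0.25 xmin 0.302 z 0.299
0.3 xmin 0.302 z 0.3
0.35 xmin 0.309 z 0.3
0.4 xmin 0.324 z 0.378
0.45 xmin 0.315 z 0.355
0.5 xmin 0.3 z 0.313
```

>>> arm_command --pt "0 0 47" --pt "0 0 47" --pt "0 0 47" --pt "0 0 47" --pt "0 0 47" --pt "27 36 0" --pt "27 36 0" --pt "27 36 0" --pt "27 36 0" --pt "27 36 0" --pt "27 36 0" --pt "27 36 0" --pt "24 39 0" --spin '[0,0,0,0,0,0,0,0,0,0,0,0,0]' --jaw 1

```text
time: 1.4
tool_pos: [0.4007, -0.1982, 0.6393]
tool_rot: [-3.141, 0.0, 0.363]
contact_force: [0.2, -0.8, 0.0]
opening: 0.0918
grip_force: 0.0
```

```bash
python3 - <<'E'
from h import *
for n in("scene0","top0"):
    P=pts(load(n+".npz")).reshape(-1,3); 
    m=(P[:,2]>.03)&(P[:,2]<.6)&(P[:,1]>.15)&(P[:,1]<.6)&(P[:,0]>.1)&(P[:,0]<.425); q=P[m]
    print(n,len(q))
    for y in np.arange(.15,.55,.05):
        k=q[abs(q[:,1]-y)<.025]
        if len(k): print(y.round(2),"xmax",np.percentile(k[:,0],98).round(3),"zmax",k[:,2].max().round(3),"z of front",k[k[:,0]>np.percentile(k[:,0],90)][:,2].round(2)[:8])
E
```

```text
scene0 17544
0.15 xmax 0.424 zmax 0.07 z of front [0.06 0.03]
0.2 xmax 0.329 zmax 0.306 z of front [0.3 0.3]
0.25 xmax 0.354 zmax 0.311 z of front [0.3  0.3  0.3  0.29 0.3  0.27 0.27 0.27]
0.3 xmax 0.372 zmax 0.31 z of front [0.3 0.3 0.3 0.3 0.3 0.3 0.3 0.3]
0.35 xmax 0.389 zmax 0.308 z of front [0.27 0.27 0.27 0.27 0.27 0.27 0.27 0.27]
0.4 xmax 0.396 zmax 0.296 z of front [0.26 0.25 0.24 0.25 0.24 0.24 0.24 0.24]
0.45 xmax 0.421 zmax 0.45 z of front [0.44 0.44 0.45 0.44 0.45 0.44 0.45 0.44]
0.5 xmax 0.31 zmax 0.372 z of front [0.37 0.37 0.36 0.37 0.36 0.37 0.36 0.36]
top0 31207
0.15 xmax 0.424 zmax 0.071 z of front [0.07 0.07]
0.2 xmax 0.326 zmax 0.305 z of front [0.3  0.29 0.3  0.3 ]
0.25 xmax 0.351 zmax 0.312 z of front [0.1  0.09 0.12 0.12 0.11 0.11 0.1  0.1 ]
0.3 xmax 0.37 zmax 0.311 z of front [0.09 0.12 0.12 0.11 0.11 0.1  0.1  0.1 ]
0.35 xmax 0.386 zmax 0.309 z of front [0.09 0.13 0.12 0.12 0.12 0.11 0.11 0.11]
0.4 xmax 0.393 zmax 0.298 z of front [0.13 0.12 0.12 0.11 0.11 0.1  0.1  0.1 ]
0.45 xmax 0.423 zmax 0.466 z of front [0.09 0.09 0.08 0.07 0.07 0.06 0.06 0.05]
0.5 xmax 0.309 zmax 0.41 z of front [0.14 0.17 0.16 0.16 0.15 0.15 0.14 0.2 ]
```

>>> arm_command --pt "4 46 0" --pt "4 46 0" --pt "5 46 0" --pt "5 46 0" --pt "5 46 0" --pt "5 46 0" --pt "5 46 0" --pt "4 46 0" --pt "4 46 0" --pt "4 46 0" --pt "3 43 0" --spin '[0,7,7,7,7,7,7,7,7,7,6.2]'

```text
time: 2.5
tool_pos: [0.4476, 0.3056, 0.6392]
tool_rot: [-3.141, 0.0, 1.577]
contact_force: [0.6, -1.1, 0.1]
opening: 0.0923
grip_force: 0.0
```

```bash
python3 - <<'E'
from h import *
from cell import observe
o=observe(); print(o["qpos"].round(4),o["tool_pos"].round(4))
for n in("scene0","top0"):
    P=pts(load(n+".npz")).reshape(-1,3)
    for x in np.arange(.2,.85,.05):
        k=P[(abs(P[:,0]-x)<.025)&(P[:,1]>.16)&(P[:,1]<.9)&(P[:,2]>.04)&(P[:,2]<1)]
        if len(k)>5: 
            f=k[k[:,1]<np.percentile(k[:,1],1)+.02]; print(n,x.round(2),len(k),"ymin",np.percentile(k[:,1],1).round(3),"z there",np.percentile(f[:,2],[0,50,100]).round(2),"zmax",k[:,2].max().round(2))
E
```

```text
[ 4.5760e-01  3.2590e-01  9.2070e-01 -1.0000e-04  1.8958e+00  4.5140e-01] [0.4476 0.3056 0.6392]
scene0 0.2 1399 ymin 0.286 z there [0.28 0.29 0.29] zmax 0.31
scene0 0.25 2155 ymin 0.254 z there [0.09 0.29 0.3 ] zmax 0.34
scene0 0.3 2891 ymin 0.234 z there [0.05 0.3  0.31] zmax 0.38
scene0 0.35 6622 ymin 0.239 z there [0.09 0.21 0.31] zmax 0.41
scene0 0.4 3365 ymin 0.329 z there [0.09 0.2  0.31] zmax 0.45
scene0 0.45 1039 ymin 0.432 z there [0.04 0.32 0.48] zmax 0.48
scene0 0.5 1343 ymin 0.419 z there [0.04 0.36 0.52] zmax 0.52
scene0 0.55 1757 ymin 0.405 z there [0.04 0.39 0.56] zmax 0.56
scene0 0.6 2310 ymin 0.392 z there [0.04 0.43 0.59] zmax 0.59
scene0 0.65 3134 ymin 0.379 z there [0.04 0.47 0.63] zmax 0.63
scene0 0.7 4163 ymin 0.365 z there [0.04 0.5  0.64] zmax 0.64
scene0 0.75 5054 ymin 0.352 z there [0.04 0.52 0.65] zmax 0.65
scene0 0.8 6190 ymin 0.339 z there [0.04 0.53 0.65] zmax 0.65
top0 0.2 3416 ymin 0.261 z there [0.05 0.18 0.29] zmax 0.33
top0 0.25 7089 ymin 0.25 z there [0.05 0.21 0.3 ] zmax 0.39
top0 0.3 7425 ymin 0.23 z there [0.05 0.3  0.31] zmax 0.42
top0 0.35 7800 ymin 0.241 z there [0.09 0.24 0.31] zmax 0.44
top0 0.4 5245 ymin 0.336 z there [0.09 0.22 0.31] zmax 0.47
top0 0.45 5023 ymin 0.431 z there [0.04 0.36 0.49] zmax 0.49
top0 0.5 5635 ymin 0.417 z there [0.04 0.38 0.52] zmax 0.52
top0 0.55 6308 ymin 0.404 z there [0.04 0.4  0.54] zmax 0.54
top0 0.6 7061 ymin 0.391 z there [0.04 0.43 0.57] zmax 0.57
top0 0.65 7771 ymin 0.378 z there [0.04 0.45 0.59] zmax 0.59
top0 0.7 5656 ymin 0.364 z there [0.04 0.4  0.57] zmax 0.57
top0 0.75 3455 ymin 0.351 z there [0.04 0.31 0.48] zmax 0.48
top0 0.8 2166 ymin 0.168 z there [0.11 0.14 0.15] zmax 0.39
```

>>> arm_command --pt "37 -2 0" --pt "37 -2 0" --pt "37 -2 0" --pt "38 -4 0" --pt "0 0 -48" --pt "0 0 -48" --pt "0 0 -48" --pt "0 0 -48" --pt "0 0 -48" --pt "0 0 -48" --pt "0 0 -48" --pt "0 0 -48" --pt "0 0 -30" --pt "0 0 0" --spin '[-3,-3,-3,-1.9,0,0,0,0,0,0,0,0,0,0]'

```text
time: 3.9
tool_pos: [0.5955, 0.2929, 0.2235]
tool_rot: [-3.132, 0.006, 1.381]
contact_force: [0.1, 0.3, 0.2]
opening: 0.0919
grip_force: 0.0
```

>>> arm_command --pt "0 0 0" --pt "0 0 0" --pt "0 0 0" --spin '[0,0,0]'

```text
time: 4.2
tool_pos: [0.5978, 0.2938, 0.2318]
tool_rot: [3.138, -0.002, 1.381]
contact_force: [-0.5, 0.5, 0.5]
opening: 0.0916
grip_force: 0.0
```

>>> arm_command --pt "0 0 0" --pt "0 0 0" --spin '[0,0]'

```text
time: 4.4
tool_pos: [0.5973, 0.2936, 0.2304]
tool_rot: [3.14, -0.001, 1.381]
contact_force: [-0.3, 0.2, 0.0]
opening: 0.092
grip_force: 0.0
```

>>> arm_command --pt "0 2 -15" --pt "0 0.5 -15" --pt "0 0 -10" --pt "0 0 -6" --pt "0 0 -3" --pt "0 0 0" --pt "0 0 0" --pt "0 0 0" --spin '[0.4,0,0,0,0,0,0,0]'

```text
time: 5.2
tool_pos: [0.5974, 0.2961, 0.1809]
tool_rot: [3.141, -0.001, 1.388]
contact_force: [0.1, 0.2, 0.0]
opening: 0.0917
grip_force: 0.0
```

>>> arm_command --pt "0 0 0" --pt "0 0 0" --pt "0 0 0" --pt "0 0 0" --pt "0 0 0" --pt "0 0 0" --pt "0 0 0" --pt "0 0 0" --pt "0 0 0" --pt "0 0 0" --spin '[0,0,0,0,0,0,0,0,0,0]' --jaw -1 --squeeze 40

```text
time: 6.2
tool_pos: [0.5972, 0.296, 0.1802]
tool_rot: [3.141, 0.0, 1.388]
contact_force: [0.2, 0.9, -0.2]
opening: 0.0456
grip_force: 40.0
```

>>> arm_command --pt "0 0 20" --pt "0 0 40" --pt "0 0 40" --pt "0 0 40" --pt "-18 -20 20" --pt "-30 -33 0" --pt "-30 -33 0" --pt "-30 -33 0" --pt "-30 -33 0" --pt "-25 -29 0" --pt "0 0 0" --pt "0 0 0" --pt "0 0 0" --pt "0 0 0" --spin '[0,0,0,0,0,4,4,4,4,4,2.8,0,0,0]'

```text
time: 7.6
tool_pos: [0.4346, 0.1154, 0.3402]
tool_rot: [3.141, 0.0, 1.786]
contact_force: [-0.1, 0.1, -0.5]
opening: 0.0453
grip_force: 40.0
```

>>> arm_command --pt "0 0 -30" --pt "0 0 -30" --pt "0 0 -20" --pt "0 0 -5" --pt "0 0 0" --pt "0 0 0" --spin '[0,0,0,0,0,0]'

```text
time: 8.2
tool_pos: [0.4348, 0.1153, 0.256]
tool_rot: [3.14, 0.0, 1.786]
contact_force: [-0.4, 1.0, -0.5]
opening: 0.0456
grip_force: 40.0
```

```bash
python3 - <<'E'
from h import *
from cell import *
o=observe(); print(o["tool_pos"].round(4),o["contact_force"].round(2))
ims=[]
for n,b in(("scene",(296,110,376,190)),("top",(264,205,344,285))):
    c=read_camera(n); np.savez(n+"1.npz",**c); ims.append(cv2.resize(c["img"][b[1]:b[3],b[0]:b[2]],None,fx=5,fy=5,interpolation=cv2.INTER_CUBIC))
cv2.imwrite("pics/held.png",np.hstack(ims)[:,:,::-1])
E
```

```text
[0.4348 0.1153 0.256 ] [-0.41  1.   -0.49]
```

View pics/held.png

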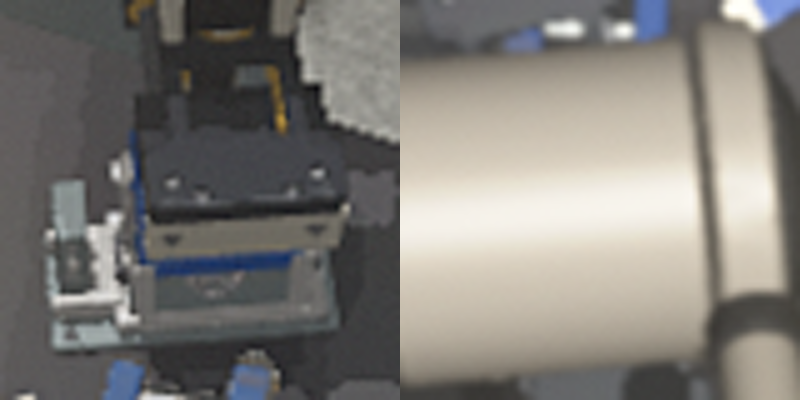

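The scene crop shows the gripper over the magazine, and the top view is blocked by the arm. I'll go on by touch.

>>> arm_command --pt "0 0 -2" --pt "0 0 -2" --pt "0 0 -2" --pt "0 0 -2" --pt "0 0 0" --spin '[0,0,0,0,0]'

```text
time: 8.8
tool_pos: [0.4341, 0.115, 0.247]
tool_rot: [-3.141, -0.0, 1.786]
contact_force: [0.2, 0.4, -0.9]
opening: 0.045
grip_force: 40.0
```

>>> arm_command --pt "0 0 -1" --pt "0 0 -1" --pt "0 0 -1" --pt "0 0 0" --spin '[0,0,0,0]'

```text
time: 9.2
tool_pos: [0.4342, 0.115, 0.2441]
tool_rot: [-3.141, -0.0, 1.786]
contact_force: [0.2, -0.1, -1.0]
opening: 0.0458
grip_force: 40.0
```

>>> arm_command --pt "0 0 -1" --pt "0 0 -1" --pt "0 0 0" --spin '[0,0,0]'

```text
time: 9.5
tool_pos: [0.4343, 0.1151, 0.2423]
tool_rot: [3.141, -0.0, 1.786]
contact_force: [0.7, 0.8, 1.5]
opening: 0.0454
grip_force: 40.0
```

>>> arm_command --pt "0 0 -1" --pt "0 0 0" --spin '[0,0]'

```text
time: 9.7
tool_pos: [0.4343, 0.1151, 0.2414]
tool_rot: [3.141, -0.0, 1.786]
contact_force: [-1.2, 1.8, 3.8]
opening: 0.0452
grip_force: 40.0
```

>>> arm_command --pt "0 0 -1" --pt "0 0 0" --spin '[0,0]'

```text
time: 9.9
tool_pos: [0.4344, 0.115, 0.2405]
tool_rot: [3.141, 0.0, 1.786]
contact_force: [1.1, 0.3, 3.0]
opening: 0.0456
grip_force: 40.0
```

>>> arm_command --pt "0 0 -1" --pt "0 0 0" --spin '[0,0]'

```text
time: 10.1
tool_pos: [0.4345, 0.1149, 0.2395]
tool_rot: [3.14, 0.0, 1.786]
contact_force: [0.3, 1.2, 4.5]
opening: 0.0451
grip_force: 40.0
```

>>> arm_command --pt "0 0 -1" --pt "0 0 -1" --pt "0 0 0" --spin '[0,0,0]'

```text
time: 10.4
tool_pos: [0.4346, 0.1149, 0.2377]
tool_rot: [3.14, 0.0, 1.786]
contact_force: [0.3, 0.7, 6.6]
opening: 0.0454
grip_force: 40.0
```

>>> arm_command --pt "0 0 -1" --pt "0 0 -1" --pt "0 0 0" --spin '[0,0,0]'

```text
time: 10.7
tool_pos: [0.4348, 0.1149, 0.236]
tool_rot: [3.139, 0.001, 1.786]
contact_force: [0.4, -0.2, 8.6]
opening: 0.045
grip_force: 40.0
```

>>> arm_command --pt "0 0 -1" --pt "0 0 -1" --pt "0 0 0" --spin '[0,0,0]'

```text
time: 11.0
tool_pos: [0.4347, 0.115, 0.2335]
tool_rot: [3.14, 0.0, 1.786]
contact_force: [2.0, 1.5, 3.0]
opening: 0.0456
grip_force: 40.0
```

>>> arm_command --pt "0 0 -1" --pt "0 0 -1" --pt "0 0 -1" --pt "0 0 0" --spin '[0,0,0,0]'

```text
time: 11.4
tool_pos: [0.4347, 0.115, 0.2305]
tool_rot: [3.14, 0.0, 1.786]
contact_force: [2.2, 0.4, 4.4]
opening: 0.0454
grip_force: 40.0
```

>>> arm_command --pt "0 0 -1" --pt "0 0 -1" --pt "0 0 -1" --pt "0 0 0" --spin '[0,0,0,0]'

```text
time: 11.8
tool_pos: [0.4347, 0.115, 0.2275]
tool_rot: [3.14, 0.0, 1.786]
contact_force: [2.4, 0.8, 4.1]
opening: 0.0455
grip_force: 40.0
```

>>> arm_command --pt "0 0 -1" --pt "0 0 -1" --pt "0 0 0" --spin '[0,0,0]'

```text
time: 12.1
tool_pos: [0.4347, 0.115, 0.2255]
tool_rot: [3.14, 0.0, 1.786]
contact_force: [2.1, 0.9, 4.7]
opening: 0.0458
grip_force: 40.0
```

>>> arm_command --pt "0 0 -1" --pt "0 0 0" --spin '[0,0]'

```text
time: 12.3
tool_pos: [0.4347, 0.115, 0.2244]
tool_rot: [3.14, 0.0, 1.786]
contact_force: [2.4, 0.3, 4.6]
opening: 0.0453
grip_force: 40.0
```

>>> arm_command --pt "0 0 -1" --pt "0 0 0" --spin '[0,0]'

```text
time: 12.5
tool_pos: [0.4345, 0.115, 0.2229]
tool_rot: [3.141, 0.0, 1.786]
contact_force: [4.1, 0.6, -3.2]
opening: 0.0457
grip_force: 40.0
```

>>> arm_command --pt "0 0 -1" --pt "0 0 -1" --pt "0 0 0" --pt "0 0 0" --spin '[0,0,0,0]'

```text
time: 12.9
tool_pos: [0.4344, 0.115, 0.2213]
tool_rot: [3.141, 0.0, 1.786]
contact_force: [3.9, 0.2, 1.5]
opening: 0.0454
grip_force: 40.0
```

>>> arm_command --pt "0 0 1" --pt "0 0 0.5" --pt "0 0 0" --spin '[0,0,0]'

```text
time: 13.2
tool_pos: [0.4344, 0.115, 0.2228]
tool_rot: [3.141, 0.0, 1.786]
contact_force: [5.2, 0.6, 0.9]
opening: 0.0455
grip_force: 40.0
```

>>> arm_command --pt "0 0 0" --pt "0 0 0" --pt "0 0 0" --pt "0 0 0" --pt "0 0 0" --spin '[0,0,0,0,0]' --jaw 0.5

```text
time: 13.7
tool_pos: [0.434, 0.115, 0.2226]
tool_rot: [-3.141, -0.0, 1.786]
contact_force: [0.7, -0.7, 0.0]
opening: 0.0689
grip_force: 0.0
```

>>> arm_command --pt "0 0 10" --pt "0 0 30" --pt "0 0 45" --pt "0 0 45" --pt "0 0 45" --pt "0 0 45" --pt "0 0 0" --spin '[0,0,0,0,0,0,0]'

```text
time: 14.4
tool_pos: [0.4345, 0.1151, 0.4494]
tool_rot: [3.129, 0.002, 1.786]
contact_force: [0.3, -0.1, -0.4]
opening: 0.0686
grip_force: 0.0
```

>>> arm_command --pt "0 0 35" --pt "0 0 35" --pt "5 45 0" --pt "5 45 0" --pt "5 45 0" --pt "5 45 0" --pt "0 10 0" --pt "0 0 0" --pt "0 0 0" --pt "0 0 0" --pt "0 0 0" --pt "0 0 0" --spin '[8,8,8,8,8,8,8,8,8,5.8,0,0]' --jaw 1

```text
time: 15.6
tool_pos: [0.4541, 0.3049, 0.5127]
tool_rot: [-3.142, -0.0, 3.141]
contact_force: [-0.2, 0.8, -0.4]
opening: 0.0919
grip_force: 0.0
```

```bash
python3 - <<'E'
from h import *
from cell import *
ims=[]
for n,b in(("scene",(296,110,376,190)),("top",(264,205,344,285))):
    c=read_camera(n); np.savez(n+"2.npz",**c); ims.append(cv2.resize(c["img"][b[1]:b[3],b[0]:b[2]],None,fx=5,fy=5,interpolation=cv2.INTER_CUBIC))
cv2.imwrite("pics/seat.png",np.hstack(ims)[:,:,::-1])
o=observe(); print(o["tool_pos"].round(4),o["tool_rot"].round(3),o["opening"])
E
```

```text
[0.4541 0.3049 0.5128] [-3.142 -0.    -3.141] 0.09154926415500139
```

View pics/seat.png

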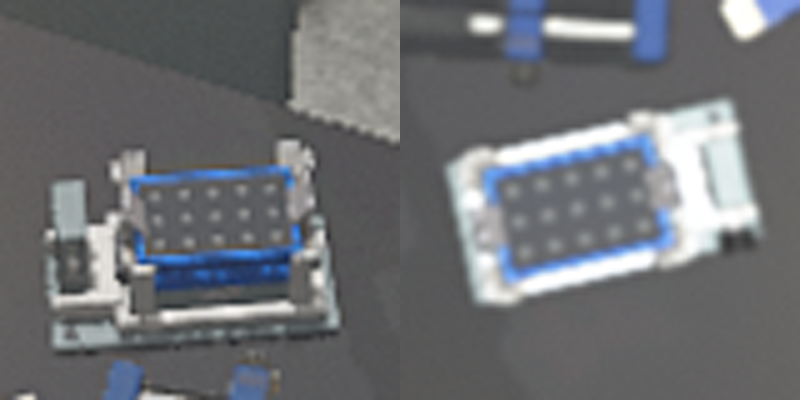

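Both views show the new tray level with both lips over its ends. The chip grid is centred at about (215,215) in the scene half and (575,215) in the top half, and the first tray is below it. Next is tray 1. A box beside it blocks a crosswise grip, so I'll take it by its length and shift it clear.

>>> arm_command --pt "0 0 -40" --pt "0 0 -40" --pt "0 0 -40" --pt "0 0 -40" --pt "0 0 -40" --pt "0 0 -40" --pt "0 0 -30" --pt "0 0 -20" --pt "0 0 0" --pt "0 0 0" --pt "0 0 0" --spin '[0,0,0,0,0,0,0,0,0,0,0]'

```text
time: 16.8
tool_pos: [0.4548, 0.3052, 0.2242]
tool_rot: [3.14, 0.002, -3.14]
contact_force: [-0.4, -0.0, 0.6]
opening: 0.0916
grip_force: 0.0
```

>>> arm_command --pt "0 0 -15" --pt "0 0 -15" --pt "0 0 -8" --pt "0 0 -4" --pt "0 0 0" --pt "0 0 0" --spin '[0,0,0,0,0,0]'

```text
time: 17.4
tool_pos: [0.4545, 0.3051, 0.1814]
tool_rot: [3.141, 0.001, -3.139]
contact_force: [0.4, -0.0, -0.1]
opening: 0.092
grip_force: 0.0
```

>>> arm_command --pt "0 0 0" --pt "0 0 0" --pt "0 0 0" --pt "0 0 0" --pt "0 0 0" --pt "0 0 0" --spin '[0,0,0,0,0,0]' --jaw -1 --squeeze 15

```text
time: 18.0
tool_pos: [0.4543, 0.3051, 0.181]
tool_rot: [3.141, 0.0, -3.139]
contact_force: [-1.3, -0.3, 2.5]
opening: 0.0695
grip_force: 15.0
```

>>> arm_command --pt "0 0 3" --pt "10 0 0" --pt "15 0 0" --pt "15 -2 0" --pt "7 0 0" --pt "0 0 -1.5" --pt "0 0 -1" --pt "0 0 0" --spin '[0,0,0,0,0,0,0,0]'

```text
time: 18.8
tool_pos: [0.5007, 0.303, 0.1811]
tool_rot: [-3.141, -0.001, -3.139]
contact_force: [-0.3, -0.1, -1.3]
opening: 0.0696
grip_force: 15.0
```

>>> arm_command --pt "0 0 0" --pt "0 0 0" --pt "0 0 0" --pt "0 0 0" --pt "0 0 0" --spin '[0,0,0,0,0]' --jaw 0.8

```text
time: 19.3
tool_pos: [0.5012, 0.303, 0.1813]
tool_rot: [3.142, -0.0, -3.139]
contact_force: [-0.5, -1.3, 0.6]
opening: 0.0828
grip_force: 0.0
```

>>> arm_command --pt "0 0 15" --pt "0 0 35" --pt "0 0 40" --pt "0 0 40" --pt "0 0 40" --pt "0 0 40" --pt "-5 0 40" --pt "0 0 0" --pt "0 0 0" --pt "0 0 0" --pt "0 0 0" --pt "0 0 0" --pt "0 0 0" --pt "0 0 0" --pt "0 0 0" --pt "0 0 0" --pt "0 0 0" --pt "0 0 0" --pt "0 0 0" --spin '[0,0,0,0,0,0,-6,-7,-7,-7,-7,-7,-7,-7,-7,-7,-7,-7,-7]' --jaw 1

```text
time: 21.2
tool_pos: [0.4961, 0.303, 0.4312]
tool_rot: [-3.141, 0.0, 1.568]
contact_force: [0.1, 0.2, 0.2]
opening: 0.0918
grip_force: 0.0
```

>>> arm_command --pt "0 0 0" --pt "0 0 -40" --pt "0 0 -40" --pt "0 0 -40" --pt "0 0 -40" --pt "0 0 -30" --pt "0 0 -20" --pt "0 0 0" --pt "0 0 0" --pt "0 0 0" --spin '[0,0,0,0,0,0,0,0,0,0]'

```text
time: 22.2
tool_pos: [0.4968, 0.3033, 0.2228]
tool_rot: [3.139, -0.001, 1.574]
contact_force: [-0.6, -0.2, 0.8]
opening: 0.0917
grip_force: 0.0
```

>>> arm_command --pt "-1 0 -15" --pt "0 0 -15" --pt "0 0 -7" --pt "0 0 -4.5" --pt "0 0 0" --pt "0 0 0" --spin '[0,0,0,0,0,0]'

```text
time: 22.8
tool_pos: [0.4955, 0.3031, 0.1805]
tool_rot: [3.14, -0.0, 1.573]
contact_force: [0.9, 0.1, -0.5]
opening: 0.0921
grip_force: 0.0
```

>>> arm_command --pt "0 0 0" --pt "0 0 0" --pt "0 0 0" --pt "0 0 0" --pt "0 0 0" --pt "0 0 0" --pt "0 0 0" --pt "0 0 0" --pt "0 0 0" --pt "0 0 0" --spin '[0,0,0,0,0,0,0,0,0,0]' --jaw -1 --squeeze 40

```text
time: 23.8
tool_pos: [0.4952, 0.303, 0.1798]
tool_rot: [3.141, 0.0, 1.573]
contact_force: [0.4, 0.3, -0.6]
opening: 0.0455
grip_force: 40.0
```

>>> arm_command --pt "0 0 20" --pt "0 0 40" --pt "0 0 40" --pt "0 0 40" --pt "-10 -33 20" --pt "-13 -40 0" --pt "-13 -40 0" --pt "-13 -40 0" --pt "-11.5 -35 0" --pt "0 0 0" --pt "0 0 0" --pt "0 0 0" --pt "0 0 0" --spin '[0,0,0,0,0,4,4,4.2,0,0,0,0,0]'

```text
time: 25.1
tool_pos: [0.435, 0.1158, 0.3397]
tool_rot: [3.141, -0.0, 1.788]
contact_force: [0.5, -0.1, -0.8]
opening: 0.0458
grip_force: 40.0
```

>>> arm_command --pt "0 0 -30" --pt "0 0 -30" --pt "0 0 -20" --pt "0 0 -5" --pt "0 0 0" --pt "0 0 0" --pt "0 0 0" --spin '[0,0,0,0,0,0,0]'

```text
time: 25.8
tool_pos: [0.4352, 0.1152, 0.2558]
tool_rot: [3.139, 0.0, 1.787]
contact_force: [-0.5, -0.7, -1.7]
opening: 0.0453
grip_force: 40.0
```

>>> arm_command --pt "-0.2 0 -3" --pt "0 0 -3" --pt "0 0 -3" --pt "0 0 -2" --pt "0 0 -2" --pt "0 0 0" --pt "0 0 0" --spin '[0,0,0,0,0,0,0]'

```text
time: 26.5
tool_pos: [0.4345, 0.1152, 0.2418]
tool_rot: [3.142, -0.0, 1.786]
contact_force: [0.7, 2.6, 0.3]
opening: 0.0455
grip_force: 40.0
```

>>> arm_command --pt "0 0 -1" --pt "0 0 -1" --pt "0 0 0" --spin '[0,0,0]'

```text
time: 26.8
tool_pos: [0.4347, 0.115, 0.2399]
tool_rot: [3.141, 0.0, 1.786]
contact_force: [-0.2, 2.1, 2.4]
opening: 0.0455
grip_force: 40.0
```

>>> arm_command --pt "0 0 -1" --pt "0 0 -1" --pt "0 0 0" --spin '[0,0,0]'

```text
time: 27.1
tool_pos: [0.4349, 0.1148, 0.2382]
tool_rot: [3.14, 0.001, 1.786]
contact_force: [-0.7, -0.4, 6.5]
opening: 0.0454
grip_force: 40.0
```

>>> arm_command --pt "0 0 -1" --pt "0 0 -1" --pt "0 0 0" --spin '[0,0,0]'

```text
time: 27.4
tool_pos: [0.4351, 0.1147, 0.2366]
tool_rot: [3.139, 0.001, 1.786]
contact_force: [0.1, -0.8, 8.8]
opening: 0.0459
grip_force: 40.0
```

>>> arm_command --pt "0 0 -1" --pt "0 0 -1" --pt "0 0 0" --spin '[0,0,0]'

```text
time: 27.7
tool_pos: [0.4353, 0.1147, 0.2349]
tool_rot: [3.138, 0.001, 1.786]
contact_force: [0.4, -0.8, 6.4]
opening: 0.0453
grip_force: 40.0
```

>>> arm_command --pt "0 0 -1" --pt "0 0 -1" --pt "0 0 -1" --pt "0 0 0" --spin '[0,0,0,0]'

```text
time: 28.1
tool_pos: [0.4353, 0.1149, 0.2315]
tool_rot: [3.138, 0.001, 1.786]
contact_force: [0.6, 2.3, 7.7]
opening: 0.0453
grip_force: 40.0
```

>>> arm_command --pt "0 0 -1" --pt "0 0 -1" --pt "0 0 -1" --pt "0 0 0" --spin '[0,0,0,0]'

```text
time: 28.5
tool_pos: [0.4352, 0.1151, 0.2284]
tool_rot: [3.139, 0.0, 1.786]
contact_force: [1.8, 2.8, 7.2]
opening: 0.0455
grip_force: 40.0
```

>>> arm_command --pt "0 0 -1" --pt "0 0 -1" --pt "0 0 0" --spin '[0,0,0]'

```text
time: 28.8
tool_pos: [0.4352, 0.1151, 0.2264]
tool_rot: [3.139, 0.0, 1.786]
contact_force: [0.1, 2.7, 6.7]
opening: 0.0453
grip_force: 40.0
```

>>> arm_command --pt "0 0 -1" --pt "0 0 -1" --pt "0 0 0" --spin '[0,0,0]'

```text
time: 29.1
tool_pos: [0.4352, 0.1151, 0.2245]
tool_rot: [3.139, 0.0, 1.786]
contact_force: [1.4, 2.6, 7.1]
opening: 0.0457
grip_force: 40.0
```

>>> arm_command --pt "0 0 -1" --pt "0 0 0" --spin '[0,0]'

```text
time: 29.3
tool_pos: [0.4352, 0.1151, 0.2231]
tool_rot: [3.139, 0.0, 1.786]
contact_force: [2.1, 3.1, 2.0]
opening: 0.0453
grip_force: 40.0
```

>>> arm_command --pt "0 0 -1" --pt "0 0 0" --spin '[0,0]'

```text
time: 29.5
tool_pos: [0.4351, 0.1151, 0.222]
tool_rot: [3.14, 0.0, 1.786]
contact_force: [3.8, 3.4, 3.4]
opening: 0.0453
grip_force: 40.0
```

>>> arm_command --pt "0 0 -0.5" --pt "0 0 0" --spin '[0,0]'

```text
time: 29.7
tool_pos: [0.4349, 0.115, 0.2214]
tool_rot: [3.14, 0.0, 1.786]
contact_force: [3.6, 3.9, 4.3]
opening: 0.0455
grip_force: 40.0
```

>>> arm_command --pt "0 0 -0.5" --pt "0 0 0" --pt "0 0 0" --spin '[0,0,0]'

```text
time: 30.0
tool_pos: [0.4347, 0.115, 0.2208]
tool_rot: [3.141, 0.0, 1.786]
contact_force: [4.5, 3.1, 3.4]
opening: 0.0455
grip_force: 40.0
```

Snapped. I'll back off slightly, release and check.

>>> arm_command --pt "0 0 1" --pt "0 0 0" --pt "0 0 0" --spin '[0,0,0]'

```text
time: 30.3
tool_pos: [0.4345, 0.115, 0.2217]
tool_rot: [3.141, 0.0, 1.786]
contact_force: [2.6, 3.2, 2.5]
opening: 0.0454
grip_force: 40.0
```

>>> arm_command --pt "0 0 0" --pt "0 0 0" --pt "0 0 0" --pt "0 0 0" --pt "0 0 0" --spin '[0,0,0,0,0]' --jaw 0.5

```text
time: 30.8
tool_pos: [0.4343, 0.1149, 0.2216]
tool_rot: [-3.141, -0.0, 1.786]
contact_force: [0.2, 0.3, -0.1]
opening: 0.0685
grip_force: 0.0
```

>>> arm_command --pt "0 0 10" --pt "0 0 30" --pt "0 0 45" --pt "0 0 45" --pt "0 0 45" --pt "0 0 45" --pt "0 0 45" --pt "10 45 0" --pt "10 45 0" --pt "10 45 0" --pt "10 45 0" --pt "0 0 0" --pt "0 0 0" --spin '[0,0,0,0,0,0,0,0,0,0,0,0,0]'

```text
time: 32.1
tool_pos: [0.4741, 0.2957, 0.4867]
tool_rot: [-3.141, 0.001, 1.788]
contact_force: [-0.3, 0.1, 0.2]
opening: 0.069
grip_force: 0.0
```

```bash
python3 - <<'E'
from h import *
from cell import *
ims=[]
for n,b in(("scene",(296,110,376,190)),("top",(264,205,344,285))):
    c=read_camera(n); np.savez(n+"3.npz",**c); ims.append(cv2.resize(c["img"][b[1]:b[3],b[0]:b[2]],None,fx=5,fy=5,interpolation=cv2.INTER_CUBIC))
cv2.imwrite("pics/seat2.png",np.hstack(ims)[:,:,::-1])
o=observe(); print(o["time"],o["tool_pos"].round(4))
E
```

```text
32.2 [0.4742 0.2943 0.4872]
```

View pics/seat2.png

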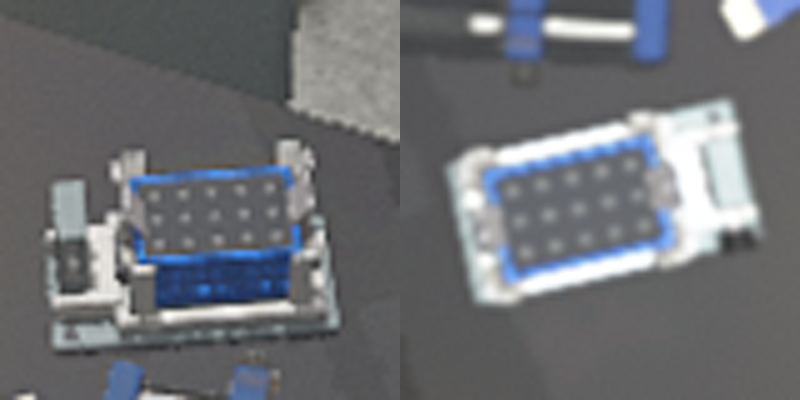

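The picture shows a full stack of three trays in the magazine. The top tray sits at the same place as before, level, with both lips over its ends at about (137,205) and (300,190) in the scene half. I'm handing in.

```bash
python3 -c "
from cell import *
print(hand_in())"
```

```text
the job is handed in; nothing more can be done
None
```

I loaded both trays into the magazine lid up, one at a time, each snapped under both lips. I then released them, checked them in the pictures and handed the job in at about 32 s; the result was not reported back.

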